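# Put the chocolate pan on heat

## Robot

A 6-joint arm with a two-finger parallel gripper is mounted at the origin on the work surface. World frame = base frame: x ahead of the robot, y to its left, z up, the work surface at z = 0. Lengths are in mm, angles in degrees, forces in N, time in s.
With the tool pointing down it reaches from about 300 to 850 mm from the base axis. Payload 4.2 kg.
Tool frame: the origin (TCP) lies at the very end of the fingers, on their centre line; the grasp point (between the pads) lies 19 mm behind it (env.grasp_offset is the distance from the TCP to the grasp point, in mm); z points along the fingers, y is the line along which they close (so a half turn about z gives the same grasp; the last joint's range is limited). The gripper opens to 91 mm and grips with 3 to 60 N. Pads are 32 mm wide; open, the fingers measure 118 mm over their backs; the gripper's body (76 mm by 178 mm) begins 60 mm behind the grasp point.
Start: joints at [-73.74, 18.312, 89.639, -0, 72.044, -1.146], TCP at [172.013, -548.684, 213.976] pointing down, gripper open.
Joint ranges: [-177.97, 177.97], [-48.28, 115.42], [12.27, 149.76], [-77.06, 257.06], [2.81, 150.46], [-146.56, 146.56]. Speed limits (degrees/s): [147.25, 147.25, 180, 180, 180, 180].

## Interface

Orientations are given as [roll, pitch, yaw] about the fixed x, y, z axes, in that order (R = Rz(yaw) Ry(pitch) Rx(roll)).
In Python, from workcell import env, eyes gives the robot as it stands.
- The arm moves only by the tool send_rows, never from a script. Its arguments are lists of equal length, an entry for each row: "grip": the opening, from -1 (shut) to 1 (fully open), so that 0 is half open; "xyz": the shift along the world's x, y, z in m, a list of three; "yaw": the turn about the world's z in degrees. A call has 1 to 8 rows; each row is the pose to reach, as a shift and turn from the pose commanded when the call began; what a row does not reach only later rows make up. A row lasts 1/12 s, in which the tool goes at most 41.7 mm and 7.16 degrees, less where a joint would pass 70% of its speed; a pose out of reach is approached as far as the arm can. A call with a gripper value outside its range is refused whole. The fingers move at their own pace and stop on an object; "grip_force" is the grip in N (left out, the last holds). Time passes only in rows, so rows that repeat a pose let the fingers close. It gives the time, the measured TCP pose, the force, the opening and the grip force at its end, in the units of the state.
- env.state(): the state, without advancing time (a new reading comes with each control period).
- eyes.grab_frame(name): name is "scene" or "top"; returns a dict with "frame" (384x512x3 uint8, red, green, blue), "fx", "fy", "cx", "cy" (pixels), "pose" (4x4, takes a point from camera to world coordinates). Camera axes: x right, y down, z forward; pixel columns grow to the right and rows downward; lengths in mm; the calibration is good to about 2 mm. A picture is of the moment at which its call begins. There is no depth.
- env.job_done(): hands the job in; it is judged then, once.
The state is a dict: "time_s": time; "qpos": joint angles; "qvel": joint speeds; "effort": joint torques, N m; "ee_pos": TCP position; "ee_rot": TCP orientation; "force": force on the tool from outside, world axes, zero at the start; "torque": the same for the moment, N m; "gripper_width": finger opening in mm; "gripper_force": force on a finger pad.
Only numpy, scipy, OpenCV 4.12 (cv2) and the standard library are available. Lean on these libraries where they do the work, as an engineer would, in place of code of your own. Each camera call takes 0.05 s, during which the arm holds its last target. There are 200 camera calls.

## Task

Slide the covered pan across the induction hob with your fingertips until it sits centred in the white ring, then turn the hob's knurled knob clockwise with a fingertip until its white pointer clicks into place at the violet dot. Push and rub only, with a light touch: do not grip the pan or the knob, do not lift or tip the pan, and leave everything else on the counter where it is.

Things in the scene. Friction and masses are not known exactly. Their poses are not given: they have to be found in the camera images.
- hob: induction hob, fixed: a low steel box with a flat level top, 66 mm high (z); x = -190 to +185 mm (x points away from the robot), y = -170 to +170 mm (to the left) from the origin, which lies under it at counter height. Black glass covers the far three quarters of the top; a steel control strip with the knob runs along the near edge
- ring (a point): centre of the white ring (180 mm across) printed on the glass, on the hob's top; at x = 30, y = 0 mm in the hob's frame
- pan_foot (a point): centre of the underside of the covered steel pan: loose, round, 150 mm across, 0.5 to 0.95 kg, upright wall 6 to 52 mm above the underside. It stands on the glass, 5 to 7 cm left (hob's +y) of the ring's centre. A push of 3 to 8 N slides it; it stops with the push. x axis: towards one wire side handle
- pan_lid (a point): centre of the pan's lid on the pan's axis, 63 mm above its underside. The lid is 154 mm across, fast to the pan, 52 to 63 mm up; its black knob (28 mm across) reaches 83 mm. Two wire side handles, 38 to 48 mm up, reach 98 mm from the axis at the pan's +x and -x, within 0.35 rad of the hob's x axis at the start
- knob_top (a point): centre of the flat top of the knurled black knob, which stands upright on the control strip: 58 mm diameter, 26 mm high (top 92 mm above the counter), vertical axis; at x = -145, y = -75 mm in the hob's frame. The violet dot on the strip beside it lies 41 mm from the knob's axis
- pointer (a point): outer end of the white pointer line on the knob's top, 27 mm from the knob's axis; it turns with the knob
- dial (a joint): angle of the knob, rad, growing clockwise seen from above; 0 (off): pointer along the hob's +x. It clicks into a stop every 0.524 rad (30 degrees), 0 to 4.712, and springs to the nearer stop. About 0.04 N m turns it over a click (1.5 N of rubbing at the rim). The violet dot is the stop at 2.094 rad; it starts one to three clicks short of that
- cube_tray: white tray of chocolate cubes, 170 x 120 x 50 mm, left of the hob; origin under its centre; bystander
- stick_tray: white tray of chocolate sticks, 170 x 120 x 34 mm, right of the hob; origin under its centre; bystander
- tag: violet card in a steel holder, 62 mm wide, 75 mm high, left of the hob's near corner; origin under its foot; bystander
- jar: brown jar with steel cap, 68 mm across, 100 mm high, left of the tag; origin under its centre; bystander
- spatula: spatula with wooden handle lying on the counter near the robot; origin under its middle; bystander
- cup: white cup with a handle, 68 mm across, 58 mm high, right of the hob's near corner; origin under its centre; bystander
Not all that is in view belongs to the job. What is shaped like the part that bears pan_foot but green is not meant.

How it is judged (in metres and radians):
On the way, in this order (a step that is already met when the one before it is completed fails the run):
1. the pan stands centred in the white ring, within 18 mm (horizontal distance between pan_foot and ring below 0.018 m), for 0.2 s.
2. the knob has clicked into the stop at the violet dot, within 0.13 rad (value of joint dial between 1.9644 and 2.2244 rad and velocity of joint dial between -0.3 and 0.3 rad/s), for 0.3 s.
At the end, for the whole second after the job is handed in: the pan stands flat on the hob within 18 mm of the ring's centre, and the knob rests in the stop at the violet dot (2.094 rad, within 0.13 rad) (all of step 2 and horizontal distance between pan_foot and ring below 0.018 m and angle between pan_foot's own z axis and vertical below 0.05 rad and z of pan_foot in the frame of hob between 0.061 and 0.071 m); the robot touches nothing.
It fails at once if the pan is lifted (more than 10 mm) or tipped (more than 0.15 rad) (z of pan_foot in the frame of hob above 0.076 m or angle between pan_foot's own z axis and vertical above 0.15 rad).
It fails at once if the pan is gripped or shoved hard (more than 35 N of finger contact) (contact force between the fingers and pan above 35 N).
It fails at once if the knob is gripped or pressed hard (more than 35 N of finger contact) (contact force between the fingers and dial above 35 N).
It fails at once if something else on the counter is moved by more than 20 mm (distance of any of cube_tray, stick_tray, tag, jar, spatula, cup from where it was at the start of the episode above 0.02 m).
It also fails if it takes over 64 s, if anything falls off the work surface, if the arm or the gripper's body presses on something with over 40 N, if the wrist force passes 120 N, or if a joint passes its speed limit or range.

## Working session

There is one attempt and no reset: what is moved stays moved. The work goes in short steps, Python scripts to look and compute and a tool call to move; the robot and the scene stay as the last step left them, time stands still between calls to the robot, and variables do not carry over. Pictures are saved under pics/ and viewed, at most 10 in all, crops included, and the job is handed in when it is done.

Besides the shell and the picture viewer there is one more tool, called after ">>>" as a command line: name --pt "numbers of a row" for each row, then --argument value for the rest. send_rows: Moves the arm, as the interface text tells. Its arguments: {"type":"object","properties":{"grip":{"type":"array"},"xyz":{"type":"array"},"yaw":{"type":"array"},"grip_force":{"type":"number"}},"required":["grip","xyz","yaw"]}

```bash
mkdir -p pics; cat > h.py <<'E'
import numpy as np, cv2
from workcell import env, eyes
def ray(f,u,v):
    d=np.array([(u-f["cx"])/f["fx"],(v-f["cy"])/f["fy"],1.0]); P=np.array(f["pose"]); return P[:3,3],P[:3,:3]@d
def onz(f,u,v,z):
    o,d=ray(f,u,v); return o+d*(z-o[2])/d[2]
def proj(f,p):
    P=np.array(f["pose"]); q=P[:3,:3].T@(np.array(p)-P[:3,3]); return f["fx"]*q[0]/q[2]+f["cx"],f["fy"]*q[1]/q[2]+f["cy"]
def tri(f1,p1,f2,p2):
    o1,d1=ray(f1,*p1);o2,d2=ray(f2,*p2)
    s=np.linalg.lstsq(np.c_[d1,-d2],o2-o1,rcond=None)[0]
    return (o1+s[0]*d1+o2+s[1]*d2)/2
def save(f,n,crop=None,k=1):
    a=f["frame"][:,:,::-1]
    if crop: x0,y0,x1,y1=crop; a=a[y0:y1,x0:x1]
    cv2.imwrite("pics/"+n,cv2.resize(a,None,fx=k,fy=k,interpolation=cv2.INTER_CUBIC))
E
python3 - <<'E'
from h import *
for n in("scene","top"):
    f=eyes.grab_frame(n); save(f,n+"0.png",k=1.5); print(n,f["fx"],f["cx"],f["cy"],np.round(f["pose"],3).tolist()); np.save(n+"0.npy",f,allow_pickle=True)
print(env.state())
E
```

```text
scene 408.87360203961026 256.32404347181387 194.81460245964436 [[0.07, 0.553, -0.83, 1370.868], [0.997, -0.055, 0.048, -9.956], [-0.02, -0.831, -0.555, 700.334], [0.0, 0.0, 0.0, 1.0]]
top 355.8572639583235 256.7652488439854 191.27596568520346 [[-0.014, -0.991, 0.132, 321.748], [-1.0, 0.014, -0.002, 44.948], [-0.0, -0.132, -0.991, 1173.614], [0.0, 0.0, 0.0, 1.0]]
{'time_s': 0.1, 'qpos': array([-7.37389961e+01,  1.83469205e+01,  8.96973046e+01, -7.72877848e-04,
        7.20454608e+01, -1.14639674e+00]), 'qvel': array([ 0.02489004,  0.10005258, -0.20289084, -0.00399951,  0.01684048,
       -0.07670663]), 'effort': array([-8.60750515e-04, -4.13333380e+01, -2.32509989e+01,  7.28647923e-02,
        4.22265194e-02, -6.06551157e-05]), 'ee_pos': array([ 171.88689211, -548.24182484,  213.22927638]), 'ee_rot': array([-1.79910317e+02, -1.05963250e-03,  1.74076387e+01]), 'force': array([0.17146497, 0.13316727, 0.79993328]), 'torque': array([ 0.00710894, -0.06432177, -0.02209934]), 'gripper_force': 0.0, 'gripper_width': 91.06709935565718}
```

View pics/top0.png

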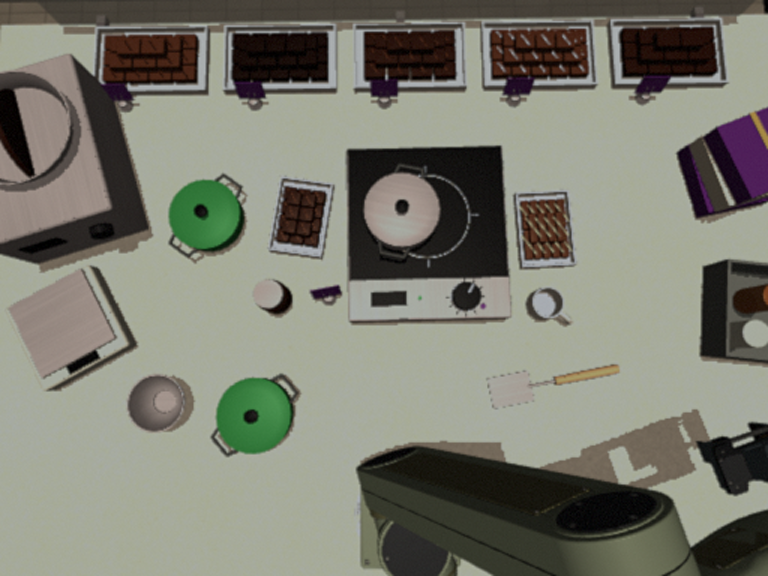

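View pics/scene0.png

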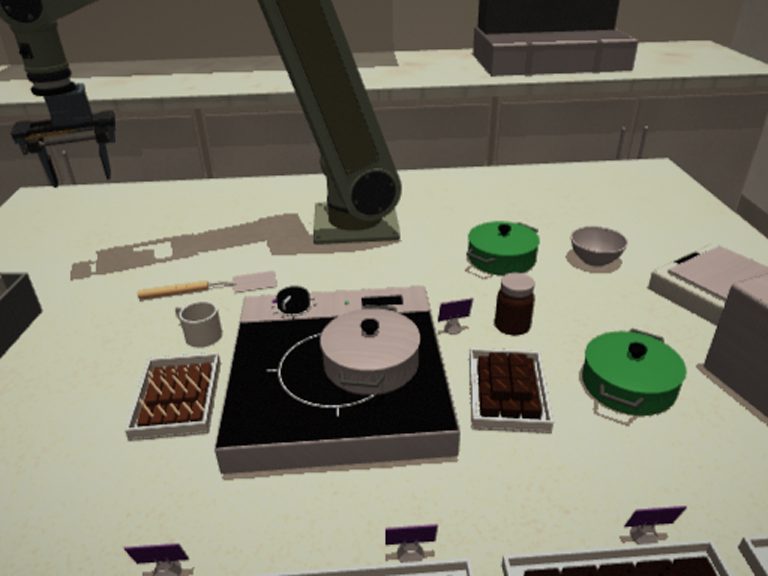

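The steel pan on the hob (top view, about (268,138) in native pixels) is the one meant. The two green pans at (137,142) and (169,276) are decoys because of their colour. The knob is at about (311,197) and the violet dot at about (322,204).

```bash
cat > m.py <<'E'
from h import *
from scipy.optimize import least_squares
def hob(f):
    a=f["frame"].astype(int); V=a.max(2)
    m=((V<50)).astype(np.uint8); m[:, :225]=0; m[:,345:]=0; m[:90]=0; m[215:]=0
    m=cv2.morphologyEx(m,cv2.MORPH_CLOSE,np.ones((3,3)))
    n,l,s,c=cv2.connectedComponentsWithStats(m); i=1+np.argmax(s[1:,4]); g=(l==i)
    cs=cv2.findContours(g.astype(np.uint8),0,1)[0]; h=cv2.convexHull(max(cs,key=cv2.contourArea))[:,0]
    return g,h
def fitc(P,R=None):
    fn=(lambda p:np.hypot(P[:,0]-p[0],P[:,1]-p[1])-(R or p[2]))
    return least_squares(fn,[*P.mean(0)[:2],80],loss='soft_l1',f_scale=1.5).x
if __name__=="__main__":
    t=np.load("top0.npy",allow_pickle=True).item(); s=np.load("scene0.npy",allow_pickle=True).item()
    g,h=hob(t)
    H=np.array([onz(t,u+0,v+0,66)[:2] for u,v in h]); r=cv2.minAreaRect(H.astype(np.float32)); print("glass rect",r, np.round(cv2.boxPoints(r)))
    a=t["frame"].astype(int)
    hull=cv2.fillConvexPoly(np.zeros(g.shape,np.uint8),h,1)
    x=np.argwhere((hull>0)&(a.min(2)>75)&(np.arange(512)[None,:]>285+0*a[:,:,0]))
    x2=np.argwhere((hull>0)&(a.min(2)>75)&(np.arange(512)[None,:]<=285))
    print(len(x),"ring u range",x.min(0),x.max(0))
    W=np.array([onz(t,u,v,66)[:2] for v,u in x]); print("ring",fitc(W),fitc(W,90))
    save(t,"crop_hob.png",(225,95,345,220),4.7)
    save(s,"crop_scene.png",(140,180,310,315),4.4)
E
python3 m.py
```

```text
glass rect ((630.1997680664062, -46.850677490234375), (284.069091796875, 330.3670654296875), 0.54927659034729) [[ 487.  117.]
 [ 490. -213.]
 [ 774. -211.]
 [ 771.  120.]]
300 ring u range [ 98 286] [185 338]
ring [ 619.62004452 -119.04362378   65.94187828] [ 628.36005448 -147.02235371   80.        ]
```

View pics/crop_hob.png

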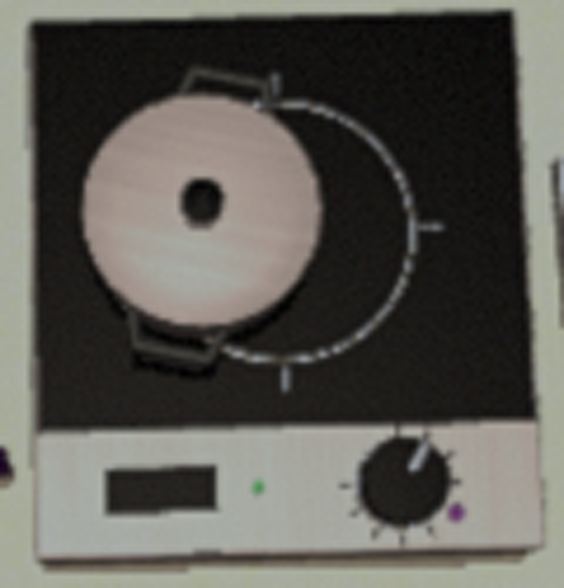

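View pics/crop_scene.png

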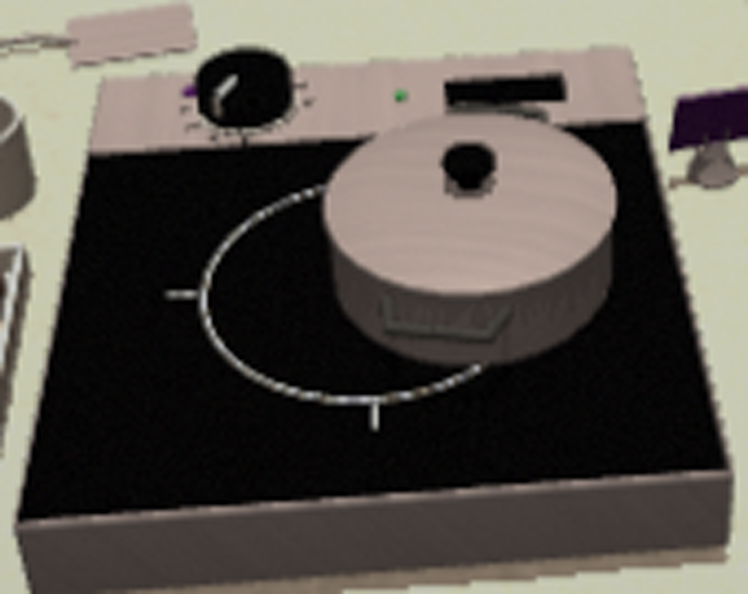

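The crops confirm the steel pan, its lid centre at top crop (202,211). The ring runs through (415,226), and the dial pointer points up and slightly right at (425,445). The violet dot is at (456,512), below and right of the knob. I'll compute positions from these.

```bash
cat > p.py <<'E'
from m import *
t=np.load("top0.npy",allow_pickle=True).item(); s=np.load("scene0.npy",allow_pickle=True).item()
T=lambda c:((c[0]+.5)/4.7-.5+225,(c[1]+.5)/4.7-.5+95)
S=lambda c:((c[0]+.5)/4.4-.5+140,(c[1]+.5)/4.4-.5+180)
# ring: white thin pixels right of lid
for f,conv,box,lidc in((t,T,(285,115,315,172),(402/1.5,207/1.5,27)),(s,S,(182,220,252,274),None)):
    a=f["frame"].astype(int); u0,v0,u1,v1=box
    x=np.argwhere(a.min(2)>70); x=x[(x[:,1]>=u0)&(x[:,1]<u1)&(x[:,0]>=v0)&(x[:,0]<v1)]
    if lidc: x=x[np.hypot(x[:,1]-lidc[0],x[:,0]-lidc[1])>30]
    else: x=x[x[:,1]<140+325/4.4]
    W=np.array([onz(f,u,v,66)[:2] for v,u in x]); print("ring",len(W),np.round(fitc(W),1))
print("ring tri: right tick/near tick", tri(t,T((413,227)),s,S((203,296))))
Z=lambda c,z:np.round(onz(t,*T(c),z),1)
print("hob corners FL FR NL NR",[Z(c,66)[:2] for c in((32,22),(512,12),(40,553),(541,542))])
print("scene  FL FR NL NR",[np.round(onz(s,*S(c),66),1)[:2] for c in((729,474),(20,522),(630,48),(103,79))])
print("lidknob tri",tri(t,T((202,200)),s,S((469,155))))
# lid circle
c=[(82,211),(322,209),(200,95),(200,327),(117,128),(285,126),(116,293)]
print("lid circle top",fitc(np.array([onz(t,*T(q),66+52)[:2] for q in c])))
c=[(324,195),(616,190),(470,293),(400,280),(550,278),(345,145),(600,140)]
print("lid circle scene",fitc(np.array([onz(s,*S(q),66+57)[:2] for q in c])))
k=tri(t,T((404,479)),s,S((245,83)));print("knob tri",k, Z((404,479),92))
pe=Z((427,443),92); pi=Z((413,468),92); dot=Z((456,512),66);print("ptr",pe,pi,"dot",dot, "scene dot",onz(s,*S((190,90)),66),"ptr scene",onz(s,*S((236,78)),92),onz(s,*S((220,98)),92))
for h in((170,212),(225,85)): pass
print("handles", Z((172,353),66+43),Z((233,76),66+43))
E
python3 p.py
```

```text
ring 111 [621.5 -47.2  89.6]
ring 135 [622.8 -47.3  89.5]
ring tri: right tick/near tick [ 622.9180854  -137.50281201   63.24034178]
hob corners FL FR NL NR [array([771.7, 121.2]), array([ 774. , -211.1]), array([403.9, 117.8]), array([ 406.4, -214.6])]
scene  FL FR NL NR [array([778.1, 121.6]), array([ 778.5, -210.2]), array([407.8, 120.7]), array([ 410. , -215.5])]
lidknob tri [620.22392714   8.8624024  145.11680369]
lid circle top [621.5117582    7.92486464  77.94724906]
lid circle scene [621.70623712  10.28838884  80.19710568]
knob tri [ 447.84438112 -122.42414332   82.32463075] [ 446.7 -121.2   92. ]
ptr [ 470.2 -137.    92. ] [ 453.9 -127.3   92. ] dot [ 427.2 -159.    66. ] scene dot [ 427.94567858 -159.25366794   66.        ] ptr scene [ 456.35321097 -126.19045605   92.        ] [ 476.92359852 -134.51851211   92.        ]
handles [529.   28.8 109. ] [714.9 -14.6 109. ]
```

Measured positions, in mm: ring (622, -47), pan (621, 9), hob yaw about 0.4°, knob (447.5, -122.5). The pointer is at about 30°, so three clicks are needed. I'll go to the pan's left side with two fingertips spread along x.

>>> send_rows --grip '[0.32, 0.32, 0.32, 0.32, 0.32, 0.32, 0.32, 0.32]' --pt "0.45 0.66 0" --pt "0.45 0.66 0" --pt "0.45 0.66 0" --pt "0.45 0.66 0" --pt "0.45 0.66 0" --pt "0.45 0.66 0" --pt "0.45 0.66 0" --pt "0.45 0.66 0" --yaw '[7, 14, 21, 28, 35, 42, 49, 56]'

```text
time_s: 0.77
ee_pos: [360.2, -271.3, 213.8]
ee_rot: [-180.0, -0.0, 73.7]
force: [0.1, -0.2, -0.5]
gripper_width: 60.2
gripper_force: 0.0
```

>>> send_rows --grip '[0.32, 0.32, 0.32, 0.32, 0.32, 0.32, 0.32, 0.32]' --pt "0.261 0.383 0" --pt "0.261 0.383 0" --pt "0.261 0.383 0" --pt "0.261 0.383 0" --pt "0.261 0.383 0" --pt "0.261 0.383 0" --pt "0.261 0.383 0" --pt "0.261 0.383 0" --yaw '[6, 12, 16.3, 16.3, 16.3, 16.3, 16.3, 16.3]'

```text
time_s: 1.43
ee_pos: [548.0, 4.2, 213.7]
ee_rot: [-180.0, 0.0, 89.7]
force: [0.0, -0.8, 0.4]
gripper_width: 60.0
gripper_force: 0.0
```

>>> send_rows --grip '[0.32, 0.32, 0.32, 0.32, 0.32, 0.32]' --pt "0.074 0.109 0" --pt "0.074 0.109 0" --pt "0.074 0.109 0" --pt "0.074 0.109 0" --pt "0.074 0.109 0" --pt "0.074 0.109 0" --yaw '[0, 0, 0, 0, 0, 0]'

```text
time_s: 1.93
ee_pos: [620.8, 110.9, 213.1]
ee_rot: [-179.9, 0.1, 89.8]
force: [0.4, -0.8, -0.4]
gripper_width: 60.2
gripper_force: 0.0
```

>>> send_rows --grip '[0.32, 0.32, 0.32, 0.32, 0.32, 0.32, 0.32, 0.32]' --pt "0.001 0.003 -0.03" --pt "0.001 0.003 -0.06" --pt "0.001 0.003 -0.09" --pt "0.001 0.003 -0.11" --pt "0.001 0.003 -0.125" --pt "0.001 0.003 -0.125" --pt "0.001 0.003 -0.125" --pt "0.001 0.003 -0.125" --yaw '[0, 0, 0, 0, 0, 0, 0, 0]'

```text
time_s: 2.6
ee_pos: [623.0, 113.2, 90.5]
ee_rot: [179.9, -0.0, 89.6]
force: [0.0, -0.4, 1.1]
gripper_width: 60.2
gripper_force: 0.0
```

>>> send_rows --grip '[0.32, 0.32, 0.32, 0.32, 0.32, 0.32, 0.32, 0.32]' --pt "0 -0.003 0" --pt "0 -0.006 0" --pt "0 -0.009 0" --pt "0 -0.012 0" --pt "0 -0.015 0" --pt "0 -0.018 0" --pt "0 -0.021 0" --pt "0 -0.024 0" --yaw '[0, 0, 0, 0, 0, 0, 0, 0]'

```text
time_s: 3.27
ee_pos: [622.9, 91.0, 89.1]
ee_rot: [179.9, -0.1, 89.7]
force: [0.8, 4.9, -1.0]
gripper_width: 59.9
gripper_force: 2.1
```

>>> send_rows --grip '[0.32, 0.32, 0.32, 0.32, 0.32, 0.32, 0.32, 0.32]' --pt "0 -0.005 0" --pt "0 -0.01 0" --pt "0 -0.015 0" --pt "0 -0.02 0" --pt "0 -0.025 0" --pt "0 -0.03 0" --pt "0 -0.035 0" --pt "0 -0.04 0" --yaw '[0, 0, 0, 0, 0, 0, 0, 0]'

```text
time_s: 3.93
ee_pos: [622.5, 49.7, 89.0]
ee_rot: [180.0, -0.0, 89.7]
force: [-0.3, 5.2, 1.2]
gripper_width: 60.7
gripper_force: 2.3
```

```bash
python3 - <<'E'
from h import *
for n in("scene","top"):
    f=eyes.grab_frame(n); np.save(n+"1.npy",f,allow_pickle=True)
    save(f,n+"1.png",*(((140,180,310,315),4.4) if n=="scene" else ((225,95,345,220),4.7)))
s=env.state(); print(s["ee_pos"],s["force"])
E
```

```text
[622.43068922  48.7169886   88.93108935] [-0.06839811  1.24359621  0.42771679]
```

View pics/scene1.png

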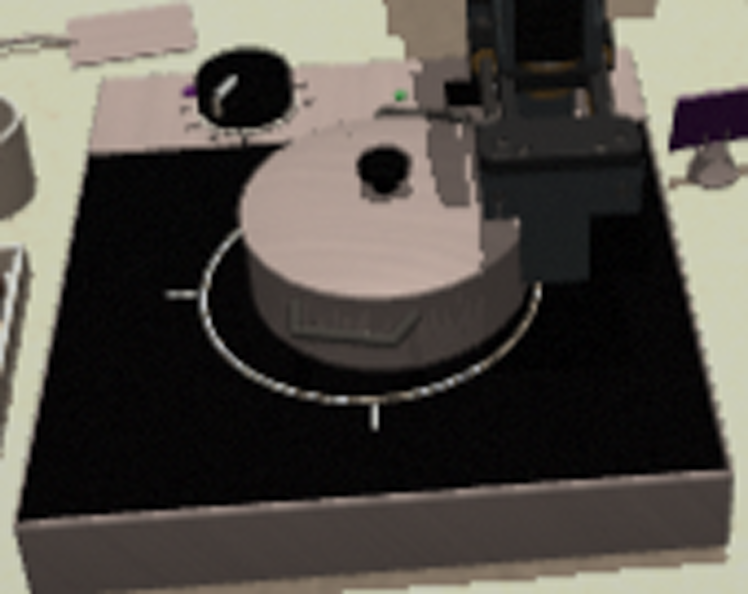

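The scene view shows the pan upright in the ring, with a bit more room on its left than needed. The lid knob is now at crop (384,160), previously (469,155).

```bash
python3 - <<'E'
from h import *
s=np.load("scene1.npy",allow_pickle=True).item()
S=lambda c:((c[0]+.5)/4.4-.5+140,(c[1]+.5)/4.4-.5+180)
print(onz(s,*S((469,155)),145),onz(s,*S((384,160)),145))
c=[(240,215),(380,298),(320,290),(440,292),(262,165),(250,245)]
from m import fitc
print(fitc(np.array([onz(s,*S(q),123)[:2] for q in c])),fitc(np.array([onz(s,*S(q),123)[:2] for q in c]),79))
E
```

```text
[620.07466814   8.98448528 145.        ] [620.14396254 -35.04794879 145.        ]
[624.60249245 -31.77786308  78.85580768] [624.48250813 -31.63750015  80.        ]
```

>>> send_rows --grip '[0.32, 0.32, 0.32, 0.32, 0.32, 0.32, 0.32]' --pt "0 -0.003 0" --pt "0 -0.006 0" --pt "0 -0.009 0" --pt "0 -0.0125 0" --pt "0 -0.0125 0" --pt "0 -0.0125 0" --pt "0 -0.0125 0" --yaw '[0, 0, 0, 0, 0, 0, 0]'

```text
time_s: 4.62
ee_pos: [622.5, 37.3, 88.9]
ee_rot: [-180.0, 0.0, 89.7]
force: [0.2, 2.4, 1.8]
gripper_width: 60.3
gripper_force: 0.9
```

>>> send_rows --grip '[0.32, 0.32, 0.32, 0.32, 0.32, 0.32, 0.32, 0.32]' --pt "0 0.02 0" --pt "0 0.04 0" --pt "0 0.05 0.03" --pt "0 0.05 0.07" --pt "0 0.05 0.1" --pt "0 0.05 0.125" --pt "0 0.08 0.125" --pt "0 0.12 0.125" --yaw '[0, 0, 0, 0, 0, 0, 0, 0]'

```text
time_s: 5.28
ee_pos: [623.9, 155.0, 216.6]
ee_rot: [179.7, 0.1, 89.5]
force: [-0.0, 1.4, -1.2]
gripper_width: 60.3
gripper_force: 0.0
```

```bash
python3 - <<'E'
from h import *
for n in("scene","top"):
    f=eyes.grab_frame(n); np.save(n+"2.npy",f,allow_pickle=True)
    save(f,n+"2.png",*(((140,180,310,315),4.4) if n=="scene" else ((225,95,345,220),4.7)))
a=cv2.imread("pics/scene2.png");b=cv2.imread("pics/top2.png")
h=450;r=lambda i:cv2.resize(i,(395,420))
cv2.imwrite("pics/both2.png",np.hstack([r(a),r(b)])) # a native 748x594, b 564x587
print(a.shape,b.shape,env.state()["ee_pos"])
E
```

```text
(594, 748, 3) (588, 564, 3) [622.41453582 161.41707276 214.15294212]
```

View pics/both2.png

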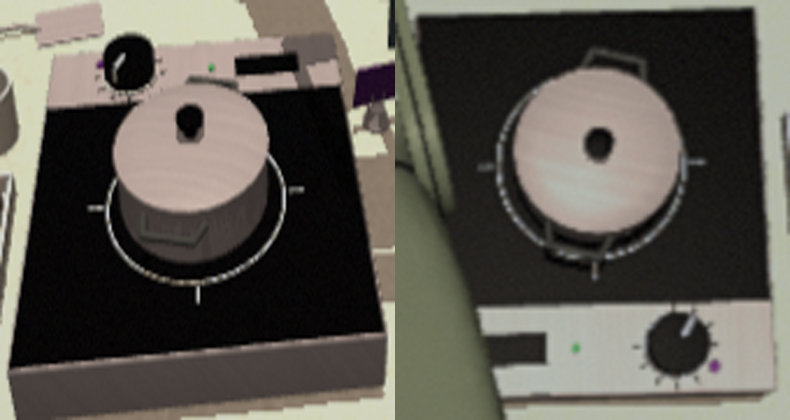

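The pan is now centred in the ring: lid circle at top crop about (291,212), which puts it near (621, -49). The pointer is still at about 30°. Next, the knob with the fingers closed.

>>> send_rows --grip '[-1, -1, -1, -1, -1, -1, -1, -1]' --grip_force 5 --pt "-0.022 -0.035 0" --pt "-0.044 -0.07 0" --pt "-0.066 -0.106 0" --pt "-0.088 -0.142 0" --pt "-0.11 -0.178 0" --pt "-0.132 -0.214 0" --pt "-0.154 -0.25 0" --pt "-0.175 -0.284 0" --yaw '[4, 8, 12, 16, 20, 20, 20, 20]'

```text
time_s: 6.05
ee_pos: [445.9, -127.9, 213.8]
ee_rot: [-179.9, 0.1, 109.7]
force: [0.9, 0.3, -0.0]
gripper_width: 9.9
gripper_force: 0.0
```

>>> send_rows --grip '[-1, -1, -1, -1, -1, -1, -1, -1]' --pt "0 0 -0.03" --pt "0 0 -0.06" --pt "0 0 -0.085" --pt "0 0 -0.1" --pt "0 0 -0.105" --pt "0 0 -0.105" --pt "0 0 -0.105" --pt "0 0 -0.105" --yaw '[0, 0, 0, 0, 0, 0, 0, 0]'

```text
time_s: 6.72
ee_pos: [448.9, -126.0, 110.1]
ee_rot: [179.9, 0.1, 109.7]
force: [-0.6, -0.4, -0.3]
gripper_width: 0.5
gripper_force: 0.0
```

>>> send_rows --grip '[-1, -1, -1, -1, -1, -1]' --pt "-0.001 0.0035 -0.004" --pt "-0.001 0.0035 -0.008" --pt "-0.001 0.0035 -0.012" --pt "-0.001 0.0035 -0.015" --pt "-0.001 0.0035 -0.017" --pt "-0.001 0.0035 -0.017" --yaw '[0, 0, 0, 0, 0, 0]'

```text
time_s: 7.22
ee_pos: [446.9, -121.9, 92.2]
ee_rot: [-180.0, -0.0, 109.7]
force: [-0.5, 0.6, 3.6]
gripper_width: 0.3
gripper_force: 2.5
```

>>> send_rows --grip '[-1, -1, -1]' --pt "0 0 -0.001" --pt "0 0 -0.002" --pt "0 0 -0.002" --yaw '[0, 0, 0]'

```text
time_s: 7.47
ee_pos: [446.9, -122.0, 92.1]
ee_rot: [180.0, 0.0, 109.7]
force: [-4.9, 0.7, 19.7]
gripper_width: 0.6
gripper_force: 9.8
```

>>> send_rows --grip '[-1, -1, -1, -1, -1, -1, -1, -1]' --pt "0 0 0.0007" --pt "0 0 0.0007" --pt "0 0 0.0007" --pt "0 0 0.0007" --pt "0 0 0.0007" --pt "0 0 0.0007" --pt "0 0 0.0007" --pt "0 0 0.0007" --yaw '[-4, -8, -12, -16, -20, -24, -28, -32]'

```text
time_s: 8.13
ee_pos: [447.6, -121.1, 92.2]
ee_rot: [179.9, -0.1, 77.4]
force: [-1.7, 5.4, 12.4]
gripper_width: 0.7
gripper_force: 6.3
```

```bash
cat > l.py <<'E'
from h import *
import sys
k=sys.argv[1]
t=eyes.grab_frame("top");s=eyes.grab_frame("scene")
a=cv2.resize(t["frame"][175:220,290:335,::-1],(395,395),interpolation=cv2.INTER_CUBIC);b=cv2.resize(s["frame"][180:220,175:215,::-1],(395,395),interpolation=cv2.INTER_CUBIC)
cv2.imwrite(f"pics/k{k}.png",np.hstack([a,b])); st=env.state(); print(st["ee_pos"],st["ee_rot"],st["force"],st["torque"])
E
python3 l.py 1
```

```text
[ 447.64555492 -121.07190862   92.17822333] [ 1.79914999e+02 -1.20985055e-01  7.75743014e+01] [-1.77277993  4.56896706 11.63518347] [0.95900602 0.27087173 0.05946563]
```

View pics/k1.png

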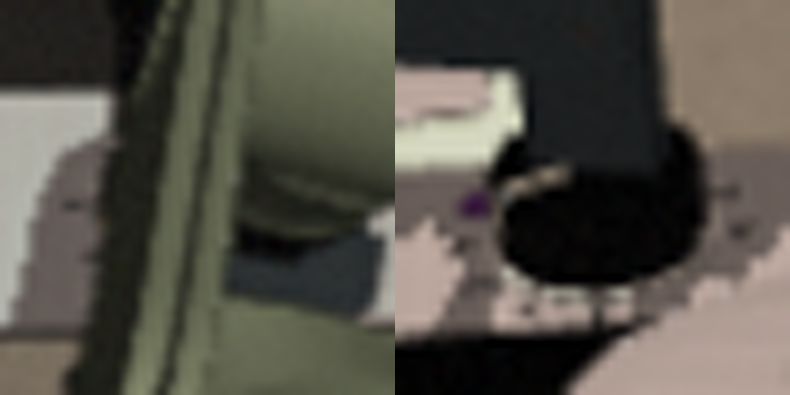

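The pointer has turned with the finger: its tip is at right crop (500,188), roughly 60°. I'll continue.

>>> send_rows --grip '[-1, -1, -1, -1, -1, -1, -1, -1]' --pt "0 0 0" --pt "0 0 0" --pt "0 0 0" --pt "0 0 0" --pt "0 0 0" --pt "0 0 0" --pt "0 0 0" --pt "0 0 0" --yaw '[-4, -8, -12, -16, -20, -24, -28, -32]'

```text
time_s: 8.9
ee_pos: [448.7, -121.2, 92.2]
ee_rot: [179.9, -0.2, 45.5]
force: [-0.4, 2.3, 9.0]
gripper_width: 0.3
gripper_force: 5.0
```

>>> send_rows --grip '[-1, -1, -1, -1, -1, -1, -1]' --pt "0 0 0" --pt "0 0 0" --pt "0 0 0" --pt "0 0 0" --pt "0 0 0" --pt "0 0 0" --pt "0 0 0" --yaw '[-4, -8, -12, -16, -20, -24, -24]'

```text
time_s: 9.48
ee_pos: [448.8, -122.5, 92.2]
ee_rot: [179.8, -0.2, 21.6]
force: [-0.3, 0.1, 9.3]
gripper_width: 0.4
gripper_force: 4.7
```

```bash
python3 l.py 2; python3 - <<'E'
from h import *
f=eyes.grab_frame("scene")
c=lambda x,y:onz(f,175+(x+.5)/9.875-.5,180+(y+.5)/9.875-.5,92)[:2]
K=np.array([447.6,-122.6])
d=c(105,188)-K;print("before",d,np.degrees(np.arctan2(-d[1],d[0])))
print("expected tips px for angles",[(a,np.round([(q-o)*9.875 for q,o in zip(proj(f,[K[0]+27*np.cos(np.radians(a)),K[1]-27*np.sin(np.radians(a)),92]),(175,180))])) for a in(60,90,120,150)])
E
```

```text
[ 448.83811115 -122.49975286   92.19738143] [179.84297489  -0.20578908  21.69942876] [0.7882932  0.57160998 9.29405965] [ 0.07465544 -0.0190393  -0.07070425]
before [ 12.58889249 -24.72272981] 63.01466116228906
expected tips px for angles [(60, array([105., 185.])), (90, array([ 96., 158.])), (120, array([112., 130.])), (150, array([151., 108.]))]
```

View pics/k2.png

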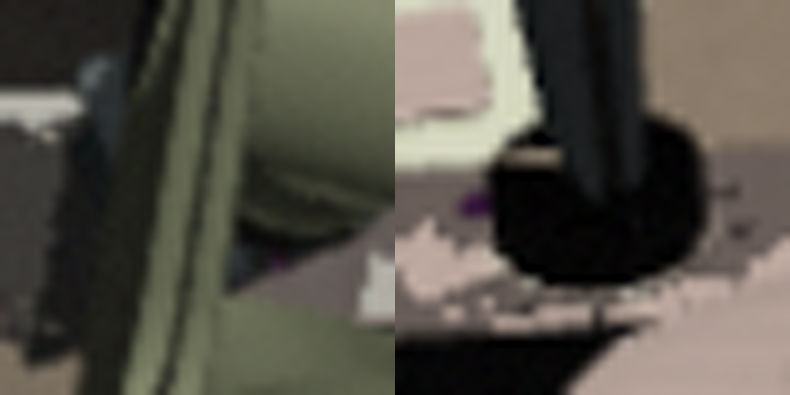

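The pointer is now at about 90°, tip at right crop (500,155), so there was some slip. One more click, with slightly more pressure.

>>> send_rows --grip '[-1, -1, -1, -1, -1, -1, -1, -1]' --pt "0 0 -0.0005" --pt "0 0 -0.0005" --pt "0 0 -0.0005" --pt "0 0 -0.0005" --pt "0 0 -0.0005" --pt "0 0 -0.0005" --pt "0 0 -0.0005" --pt "0 0 -0.0005" --yaw '[-4, -8, -12, -16, -20, -24, -28, -32]'

```text
time_s: 10.3
ee_pos: [449.0, -122.5, 92.2]
ee_rot: [180.0, -0.3, -10.5]
force: [0.3, 0.9, 12.1]
gripper_width: 0.6
gripper_force: 6.4
```

```bash
cat > q.py <<'E'
from h import *
def ptr(f):
    K=np.array([447.6,-122.6]); a=f["frame"].astype(int).min(2); P=[]
    for v in range(170,225):
        for u in range(170,340):
            d=onz(f,u,v,92)[:2]-K
            if 8<np.hypot(*d)<26.5 and a[v,u]>60: P.append((np.degrees(np.arctan2(-d[1],d[0])).round(),np.hypot(*d).round(),a[v,u]))
    return P
if __name__=="__main__":
    print(ptr(eyes.grab_frame("scene"))[:40]); 
E
python3 q.py; python3 - <<'E'
from q import *
print(ptr(np.load("scene2.npy",allow_pickle=True).item()),env.state()["force"])
E
```

```text
[(np.float64(-142.0), np.float64(26.0), np.int64(63)), (np.float64(-125.0), np.float64(26.0), np.int64(63)), (np.float64(123.0), np.float64(26.0), np.int64(97))]
[(np.float64(153.0), np.float64(26.0), np.int64(117)), (np.float64(159.0), np.float64(24.0), np.int64(106)), (np.float64(165.0), np.float64(23.0), np.int64(80)), (np.float64(-160.0), np.float64(23.0), np.int64(61)), (np.float64(-154.0), np.float64(23.0), np.int64(83)), (np.float64(-148.0), np.float64(24.0), np.int64(90)), (np.float64(-142.0), np.float64(26.0), np.int64(121)), (np.float64(138.0), np.float64(25.0), np.int64(105)), (np.float64(-129.0), np.float64(24.0), np.int64(70)), (np.float64(-125.0), np.float64(26.0), np.int64(116)), (np.float64(123.0), np.float64(26.0), np.int64(107)), (np.float64(-111.0), np.float64(26.0), np.int64(87)), (np.float64(111.0), np.float64(26.0), np.int64(79)), (np.float64(46.0), np.float64(10.0), np.int64(100)), (np.float64(32.0), np.float64(8.0), np.int64(121)), (np.float64(40.0), np.float64(15.0), np.int64(115)), (np.float64(30.0), np.float64(13.0), np.int64(177)), (np.float64(19.0), np.float64(13.0), np.int64(114)), (np.float64(37.0), np.float64(20.0), np.int64(115)), (np.float64(30.0), np.float64(18.0), np.int64(180)), (np.float64(22.0), np.float64(18.0), np.int64(138)), (np.float64(35.0), np.float64(25.0), np.int64(114)), (np.float64(29.0), np.float64(24.0), np.int64(179)), (np.float64(23.0), np.float64(23.0), np.int64(139))] [-0.8620817   0.70531986 12.33201138]
```

>>> send_rows --grip '[-1, -1, -1, -1, -1, -1, -1, -1]' --pt "0 0 0.005" --pt "0 0 0.02" --pt "0 0 0.05" --pt "0 0 0.09" --pt "0 0 0.12" --pt "0 0 0.12" --pt "0 0 0.12" --pt "0 0 0.12" --yaw '[0, 0, 0, 0, 0, 0, 0, 0]'

```text
time_s: 11.02
ee_pos: [446.3, -121.8, 209.4]
ee_rot: [-180.0, 0.1, -10.3]
force: [-0.3, -0.3, -1.0]
gripper_width: 0.9
gripper_force: 0.0
```

```bash
python3 l.py 3; python3 - <<'E'
from q import *
print([tuple(map(int,p)) for p in ptr(eyes.grab_frame("scene")) if p[1]<23])
E
```

```text
[ 445.90264595 -121.75579305  208.58430137] [-179.98466449    0.20225103  -10.29490077] [ 0.6815613   0.29895829 -0.45236928] [-0.00041442  0.02206745  0.00442142]
[(148, 21, 104), (140, 17, 81), (147, 15, 94), (135, 11, 82), (146, 9, 93)]
```

View pics/k3.png

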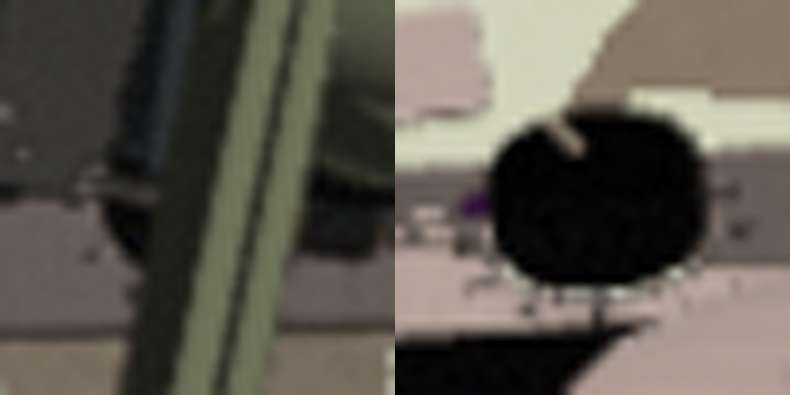

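The picture shows the pointer tip at right crop (550,112), about 150°: one click past the violet dot. I'll rub it one click back with the same pressure.

>>> send_rows --grip '[-1, -1, -1, -1, -1, -1, -1, -1]' --pt "0 0 -0.03" --pt "0 0 -0.06" --pt "0 0 -0.09" --pt "0 0 -0.105" --pt "0 0 -0.112" --pt "0 0 -0.116" --pt "0 0 -0.118" --pt "0 0 -0.118" --yaw '[0, 0, 0, 0, 0, 0, 0, 0]'

```text
time_s: 11.83
ee_pos: [447.2, -122.1, 92.7]
ee_rot: [180.0, -0.0, -10.3]
force: [0.3, 0.1, -0.5]
gripper_width: 0.5
gripper_force: 0.0
```

>>> send_rows --grip '[-1, -1, -1]' --pt "0 0 -0.001" --pt "0 0 -0.0018" --pt "0 0 -0.0018" --yaw '[0, 0, 0]'

```text
time_s: 12.08
ee_pos: [448.0, -122.3, 92.2]
ee_rot: [180.0, -0.2, -10.3]
force: [-2.4, 0.9, 9.2]
gripper_width: 0.6
gripper_force: 4.5
```

>>> send_rows --grip '[-1, -1, -1, -1, -1, -1, -1, -1]' --pt "0 0 0" --pt "0 0 0" --pt "0 0 0" --pt "0 0 0" --pt "0 0 0" --pt "0 0 0" --pt "0 0 0" --pt "0 0 0" --yaw '[4, 8, 12, 16, 20, 23, 26, 26]'

```text
time_s: 12.75
ee_pos: [448.4, -122.3, 92.2]
ee_rot: [179.9, -0.2, 15.8]
force: [-1.1, 2.6, 7.7]
gripper_width: 0.4
gripper_force: 3.9
```

```bash
python3 l.py 4; python3 - <<'E'
from q import *
print([tuple(map(int,p)) for p in ptr(eyes.grab_frame("scene")) if p[1]<26])
E
```

```text
[ 448.40338146 -122.26751027   92.22988565] [179.89393372  -0.19748948  15.70206874] [-1.14406434  1.56186673  8.50486581] [0.15765052 0.33040293 0.05814116]
[(138, 25, 111), (126, 24, 84), (130, 21, 86), (134, 19, 93), (122, 16, 70)]
```

>>> send_rows --grip '[-1, -1, -1, -1, -1, -1, -1, -1]' --pt "0 0 0.005" --pt "0 0 0.02" --pt "0 0 0.05" --pt "0 0 0.09" --pt "0 0 0.12" --pt "0 0 0.12" --pt "0 0 0.12" --pt "0 0 0.12" --yaw '[0, 0, 0, 0, 0, 0, 0, 0]'

```text
time_s: 13.57
ee_pos: [446.6, -121.9, 210.2]
ee_rot: [-180.0, 0.0, 15.7]
force: [-0.0, -0.0, -0.6]
gripper_width: 0.4
gripper_force: 0.0
```

>>> send_rows --grip '[-1, -1, -1, -1, -1, -1, -1, -1]' --pt "0 -0.04 0" --pt "0 -0.08 0" --pt "0 -0.12 0" --pt "0 -0.16 0" --pt "0 -0.2 0" --pt "0 -0.24 0" --pt "0 -0.28 0" --pt "0 -0.3 0" --yaw '[0, 0, 0, 0, 0, 0, 0, 0]'

```text
time_s: 14.23
ee_pos: [445.8, -425.9, 207.8]
ee_rot: [-179.9, 0.1, 15.6]
force: [1.2, 0.7, -0.2]
gripper_width: 0.7
gripper_force: 0.0
```

```bash
python3 l.py 5; python3 - <<'E'
from q import *
for n in("scene","top"):print([tuple(map(int,p)) for p in ptr(eyes.grab_frame(n)) if p[1]<23])
t=eyes.grab_frame("top");s=eyes.grab_frame("scene")
r=lambda f,c:cv2.resize(f["frame"][c[1]:c[3],c[0]:c[2],::-1],(395,395),interpolation=cv2.INTER_CUBIC)
cv2.imwrite("pics/fin.png",np.hstack([r(t,(225,95,345,215)),r(s,(175,180,215,220))]))
E
```

```text
[ 445.86885106 -424.90596994  207.43386742] [-1.79859277e+02  1.36147527e-01  1.54942622e+01] [-0.26229596  0.56517853 -0.49017506] [0.0448467  0.05590308 0.05264903]
[(116, 21, 139), (118, 18, 164), (122, 16, 128), (127, 13, 119), (102, 19, 95), (103, 16, 115), (105, 13, 101), (107, 11, 110), (111, 8, 82)]
[(105, 9, 80), (102, 12, 62), (133, 8, 111), (122, 11, 134), (115, 13, 123), (111, 16, 95), (107, 19, 62), (146, 10, 71), (134, 12, 117), (126, 15, 154), (120, 17, 149), (116, 20, 123), (135, 17, 77), (129, 19, 117), (124, 21, 152)]
```

View pics/fin.png

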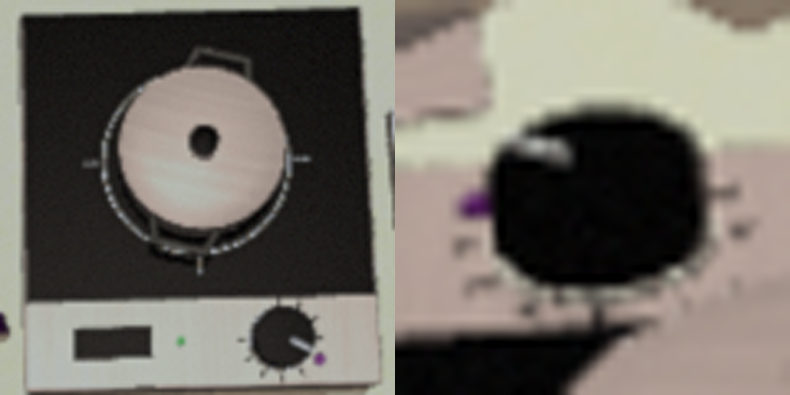

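The pointer is in the stop at the violet dot: in the left half of the picture it runs from (292,340) towards the dot at (319,358). The pan is centred in the ring and the arm is clear, so I'm handing in.

```bash
python3 -c "
from workcell import env
print(env.job_done())"
```

```text
the job is handed in; nothing more can be done
None
```

I handed the job in with the pan about 2 mm off the ring's centre and the knob's pointer in the stop at the violet dot; the knob went one click past the dot, so I rubbed it back one click counter-clockwise, and no verdict was shown.

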